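Run the cemented shoe past the lamp and park it at the mark

TASK

The carriage on the rail carries a freshly cemented shoe. With the fingers between its two sprung pads, run it to the robot's left briskly past the heat lamp in one go, then brake it softly so that its pointer comes to rest at the pointer of the mark, without stopping short, bouncing back or striking the end stop. Push on the pads gently and never clamp them, do not touch the shoe or disturb the other things, and leave the carriage standing free.

Things in the scene. Friction and masses are not known exactly. Their poses are not given: they have to be found in the camera images.
- rail: fixed straight guide rail, 840 mm long (along its y), 100 wide, end plates 70 high; origin on the table under its middle; its y axis is the direction of travel (to the robot's left), x points away from the robot, z up. The end stop is the rubber buffer at its +y end.
- lamp (a point): middle of the heat lamp's front, on a post at the far side of the rail: x = 110, y = -75, z = 165 mm in the rail's frame; lamp head 60 wide, top at 215. The carriage is passing the lamp while its joint reads 0.13 to 0.18; there it must run faster than 0.10 m/s.
- carriage (a joint): travel along the rail's +y, m: 0 at the right end, 0.46 against the end stop (stay below 0.45); starts at rest at 0 to 0.05. The carriage's middle is at y = joint - 0.230 m in the rail's frame. Moving mass in all nominally 3.3 kg, unsure by 30 %; rolling friction about 0.05 N plus 0.25 N per m/s, unsure. Deck 340 mm long, 120 wide, top 68 above the table.
- carriage_pointer (a point): tip of the flat steel pointer on the far side of the deck: at the carriage's middle along the rail, 84 mm beyond the rail's centre line, 68 mm above the table
- fork: two dark steel housings on the robot's side of the deck, holding the sprung pads; each 56 by 50 by 56 mm, centred at x = -110, y = +147 or -147, z = 80 mm. Origin at the carriage's middle on the rail's centre line at table height, axes as the rail. Fingers go in from above between the pads. Keep forces on fork and pads below 15 N.
- left_pad: left (+y) rubber pad, 44 wide (x), 46 high (57 to 103 above the table); origin in the middle of its bare face, which looks to -y; unpressed at y = +80, x = -110, z = 80 mm in the fork's frame. Pushing it to +y drives the carriage. Slides into its housing against a spring: 110 N/m, no preload, stroke 35 mm, hardly damped.
- right_pad: right (-y) rubber pad, the same, its bare face looks to +y; unpressed at y = -80, x = -110, z = 80 mm in the fork's frame: 160 mm between the two faces. Pressing it to -y brakes; fingers that merely stand in its way throw the carriage back.
- mark: fixed steel marker clamp at the far side of the rail, 70 high, with a cone pointing at the carriage; its origin is on the table under it, axes as the rail. The carriage is at the mark when carriage_pointer has the same y along the rail as this origin (joint 0.34 to 0.40).
- shoe: grey loafer on a green last fixed on the deck, along the rail, 280 long, 90 wide, 108 high; origin under its middle on the deck, 12 mm beyond the rail's centre line. Not to be touched.
- shoe_a: bystander: finished brown loafer on its last; sizes in mm; leave alone
- tin: bystander: round tin, 90 across, 110 high; sizes in mm; leave alone
- hammer: bystander: hammer lying flat; sizes in mm; leave alone
- spool: bystander: white thread spool, 50 across, 40 high; sizes in mm; leave alone
Mind the look-alikes: they are no part of the job. Several things look just like the mark: the one meant starts nearest to the robot's base.

How it is judged (in metres and radians):
On the way, in this order (a step that is already met when the one before it is completed fails the run):
1. the carriage has run past the lamp at more than 0.10 m/s (value of joint carriage above 0.18 m and velocity of joint carriage above 0.1 m/s).
2. the carriage stands at the mark within 15 mm (y of carriage_pointer in the frame of mark between -0.015 and 0.015 m and velocity of joint carriage between -0.01 and 0.01 m/s), for 1 s.
At the end, for the whole second after the job is handed in: The carriage's pointer is within 15 mm of the mark along the rail, moving slower than 0.01 m/s, and the robot touches nothing (all of step 2).
It fails at once if the carriage dawdles (0.10 m/s or less) in front of the lamp (value of joint carriage between 0.13 and 0.18 m and velocity of joint carriage below 0.1 m/s).
It fails at once if after the lamp the carriage stops more than 35 mm short of the mark, or runs back at more than 0.05 m/s ((value of joint carriage above 0.18 m and y of carriage_pointer in the frame of mark below -0.035 m and velocity of joint carriage below 0.005 m/s) or (value of joint carriage above 0.13 m and velocity of joint carriage below -0.05 m/s)).
It fails at once if the carriage strikes the end stop (joint beyond 0.45) (value of joint carriage above 0.45 m).
It fails at once if the fork or its pads are clamped or struck with more than 15 N, or the shoe is touched (contact force between any of the fingers, the arm and fork above 15 N or contact force between any of the fingers, the arm and shoe above 1 N).
It fails at once if a bystander is moved by more than 30 mm (distance of any of shoe_a, tin, hammer, spool from where it was at the start of the episode above 0.03 m).
It also fails if it takes over 38 s, if anything falls off the work surface, if the arm or the gripper's body presses on something with over 40 N, if the wrist force passes 120 N, or if a joint passes its speed limit or range.

ROBOT

A 7-joint arm with a two-finger parallel gripper is mounted at the origin on the work surface. World frame = base frame: x ahead of the robot, y to its left, z up, the work surface at z = 0. Lengths are in mm, angles in rad, forces in N, time in s.
With the tool pointing down it reaches from about 375 to 925 mm from the base axis. Payload 3.1 kg.
Tool frame: the origin (TCP) lies on the mounting face of the last link; the fingertips stand 173 mm ahead of it and the grasp point (between the pads) lies 155 mm ahead of it; z points along the fingers, y is the line along which they close (so a half turn about z gives the same grasp; the last joint's range is limited). The gripper opens to 85 mm and grips with 20 to 120 N. Pads are 22 mm wide; open, the fingers measure 114 mm over their backs; the gripper's body (76 mm by 85 mm) begins 54 mm behind the grasp point. The pads swing forward as they close: fully open they stand 13 mm farther back than shut.
Start: joints at [-1.39, 0.383, 0.044, 1.598, -0.018, 1.161, -0.05], TCP at [178.863, 624.912, 404.669] pointing down, gripper open.
Joint ranges: [-2.61, 2.61], [-0.41, 2.15], [-1.48, 1.57], [0, 2.5], [-1.57, 4.71], [0.05, 1.97], [-2.85, 2.85]. Speed limits (rad/s): [2.79, 2.79, 3.14, 3.14, 3.14, 3.14, 3.14].

INTERFACE

Orientations are given as a unit quaternion [w, x, y, z].
In Python, from plant import r gives the robot as it stands.
- The arm moves only by the shell command python3 -m crank 'ROWS' [FORCE]. ROWS is a JSON object of lists of equal length, an entry for each row: "rot": the turn, a rotation vector about the tool's x, y, z in units of 5 degrees (1.0 is 5 degrees), a list of three; "travel": the shift along the tool's x, y, z in units of 0.03 m (1.0 is 0.03 m), a list of three; "claw": the opening, from 0 (shut) to 1 (fully open). In form: {"rot": [[wx, wy, wz], ...], "travel": [[x, y, z], ...], "claw": [claw, ...]}. A call has 1 to 10 rows; each row shifts and turns the commanded pose from where the row before left it, along the tool's axes as they then stand; what a row does not reach is not made up. A row lasts 1/12 s, in which the tool goes at most 41.7 mm and 7.16 degrees, less where a joint would pass 70% of its speed; a pose out of reach is approached as far as the arm can. A call with a number of a shift or a turn outside -1 to 1 is refused whole. A call with a gripper value outside its range is refused whole. The fingers move at their own pace and stop on an object; FORCE is the grip in N (left out, the last holds). Time passes only in rows, so rows that do not move let the fingers close. It gives the time, the measured TCP pose, the force, the opening and the grip force at its end, in the units of the state.
- r.state(): the state, without advancing time (a new reading comes with each control period).
- r.snapshot(name): name is "side" or "top" or "wrist"; returns the picture (384x512x3 uint8, blue, green, red); there is no depth.
- r.camera_params(name): a dict with "vfov" (degrees; the focal length in pixels is half the picture's height over the tangent of half this angle, whatever the lens; pixels are square), "cx", "cy" (the principal point, pixels), "D" ([k1, k2, p1, p2, k3] as OpenCV has them; the pictures are not rectified), "pose" (4x4, takes a point from camera to world coordinates). Camera axes: x right, y down, z forward; pixel columns grow to the right and rows downward; lengths in mm; the calibration is good to about 2 mm. A picture is of the moment at which its call begins: read the wrist's pose just before it. camera_params takes no time and is no camera call; for the wrist camera it gives the pose at the moment of the call.
- r.job_done(): hands the job in; it is judged then, once.
Trained networks look in the newest picture that a camera, given by its name, has taken for a name from the list of things; names that differ only in an ending like _2 or _b are one class to them, and where a whole thing is asked for, a point or a joint stands for the part that bears it (a point fixed in the world has none). Each returns a list of dicts, best first, with "score" (0 to 1); they miss things now and then, are a little off and sometimes report something else, mostly with a low value. They report only what shows in the picture. A call takes as long as a camera call. They do not tell look-alikes from the thing itself.
- r.silhouettes(label, camera): "pixels" (384x512 bool, what is visible of it) and "location" ([row, column] in pixels, amid what is visible of it).
The state is a dict: "time_s": time; "q": joint angles; "joint_vel": joint speeds; "joint_torque": joint torques, N m; "ee_pos": TCP position; "eef_rot": TCP orientation; "contact_force": force on the tool from outside, world axes, zero at the start; "moment": the same for the moment, N m; "finger_gap": finger opening in mm; "gripper_force": force on a finger pad.
Only numpy, scipy, OpenCV 4.12 (cv2) and the standard library are available. Lean on these libraries where they do the work, as an engineer would, in place of code of your own. Each camera call takes 0.05 s, during which the arm holds its last target. There are 200 camera calls.

## Working session

There is one attempt and no reset: what is moved stays moved. The work goes in short steps, Python scripts to look and compute and a shell command to move; the robot and the scene stay as the last step left them, time stands still between calls to the robot, and variables do not carry over. Pictures are saved under pics/ and viewed, at most 10 in all, crops included, and the job is handed in when it is done.

```bash
mkdir -p pics; ls; cat > h.py <<'E'
import numpy as np,cv2
from plant import r
def K(p):
    f=192/np.tan(np.radians(p['vfov'])/2); return np.array([[f,0,p['cx']],[0,f,p['cy']],[0,0,1]])
def ray(name,uv,p=None):
    p=p or r.camera_params(name); T=np.array(p['pose'])
    u=cv2.undistortPoints(np.array([[uv]],float),K(p),np.array(p['D'],float))[0,0]
    return T[:3,3],T[:3,:3]@np.array([u[0],u[1],1])
def atz(name,uv,z,p=None):
    o,d=ray(name,uv,p); return o+d*(z-o[2])/d[2]
def proj(name,P,p=None):
    p=p or r.camera_params(name); T=np.linalg.inv(np.array(p['pose']))
    return cv2.projectPoints(np.atleast_2d(P).astype(float),cv2.Rodrigues(T[:3,:3])[0],T[:3,3],K(p),np.array(p['D'],float))[0][:,0]
E
python3 - <<'E'
from h import *
print(r.state())
ims=[]
for c in['top','side']:
    im=r.snapshot(c); cv2.imwrite(f'pics/{c}0.png',im); 
    p=r.camera_params(c); print(c,np.array(p['pose']).round(3).tolist(),p['vfov'])
    for n in['rail','carriage','carriage_pointer','fork','left_pad','right_pad','mark','shoe','lamp','tin','hammer','shoe_a','spool']:
        try:
            for d in r.silhouettes(n,c)[:4]:
                l=d['location']; print(c,n,round(d['score'],2),np.round(l),d['pixels'].sum(),atz(c,(l[1],l[0]),{'fork':108,'left_pad':103,'right_pad':103,'mark':70}.get(n,68),p).round()[:2])
        except Exception as e: print(n,e)
E
```

```text
pics
{'time_s': 0.0, 'q': array([-1.38980516,  0.38389954,  0.04383189,  1.59958583, -0.01786151,
        1.16118707, -0.04990952]), 'joint_vel': array([-9.36056729e-05,  1.75427704e-03, -1.76590568e-03, -8.68276202e-04,
        1.34002958e-03,  9.06266732e-04,  1.08713906e-03]), 'joint_torque': array([ 2.89233885e-04, -4.33477271e+01,  1.02469873e+00, -2.49508810e+01,
        1.05973912e-02,  1.15384432e-02, -1.22228448e-05]), 'ee_pos': array([178.72861714, 624.44244737, 403.23932744]), 'eef_rot': array([-9.63134147e-05,  1.38901217e-01,  9.90305330e-01, -1.34039707e-03]), 'contact_force': array([ 0.17005864,  0.79872989, -0.21203861]), 'moment': array([ 0.04592455, -0.01110777, -0.04105715]), 'gripper_force': 0.0, 'finger_gap': 85.08538982487178}
top [[-0.01, -0.976, 0.219, 345.868], [-1.0, 0.01, 0.003, 75.876], [-0.005, -0.219, -0.976, 1050.408], [0.0, 0.0, 0.0, 1.0]] 57.781769370675384
top rail 0.76 [186. 296.] 13162 [579. -44.]
top rail 0.29 [268. 202.] 888 [347. 224.]
top carriage 0.58 [190. 349.] 6467 [ 564. -198.]
top carriage_pointer 0.58 [190. 345.] 6485 [ 564. -186.]
top f
[... 1276 characters left out ...]
[473. -81.]
side left_pad 0.64 [192. 319.] 296 [385. -36.]
side right_pad 0.66 [136. 318.] 249 [ 456. -264.]
side right_pad 0.34 [148. 278.] 4443 [ 551. -160.]
side mark 0.89 [271. 129.] 344 [740. 361.]
side mark 0.61 [235. 180.] 334 [679. 221.]
side shoe 0.85 [351. 304.] 2255 [290. 381.]
side shoe 0.63 [141. 269.] 1943 [ 603. -215.]
side shoe 0.39 [134. 320.] 258 [ 460. -317.]
side lamp 0.91 [198. 229.] 12842 [619.  56.]
side tin 0.72 [281. 299.] 1635 [352. 228.]
side hammer 0.85 [172. 355.] 649 [ 312. -185.]
side shoe_a 0.85 [351. 304.] 2255 [290. 381.]
side shoe_a 0.63 [141. 269.] 1943 [ 603. -215.]
side shoe_a 0.39 [134. 320.] 258 [ 460. -317.]
side spool 0.73 [189. 317.] 261 [399. -74.]
```

View pics/top0.png

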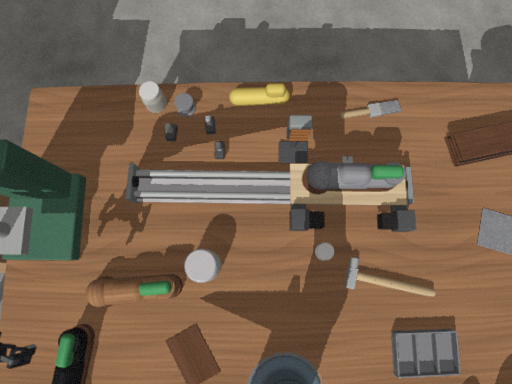

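View pics/side0.png

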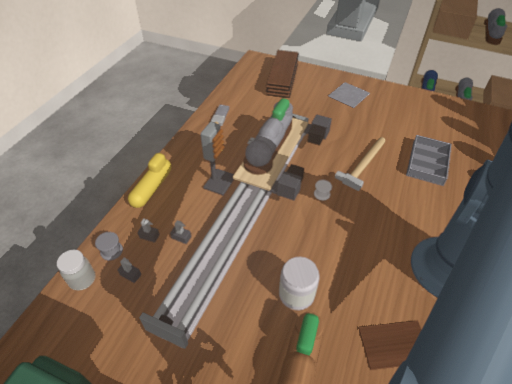

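The top view shows the end plates at about (133,183) and (409,184). The fork housings are at (300,218) and (402,220), and the three look-alike marks at (219,150), (210,125) and (171,131). The nearest is (219,150), which the side view also shows at (180,232). Next I'll zoom in for precise pixels.

```bash
python3 - <<'E'
import cv2
a=cv2.imread('pics/top0.png')[130:240,120:270]; cv2.imwrite('pics/a.png',cv2.resize(a,None,fx=5,fy=5,interpolation=cv2.INTER_CUBIC))
b=cv2.imread('pics/top0.png')[135:245,275:425]; cv2.imwrite('pics/b.png',cv2.resize(b,None,fx=5,fy=5,interpolation=cv2.INTER_CUBIC))
E
```

```text
(no output)
```

View pics/a.png

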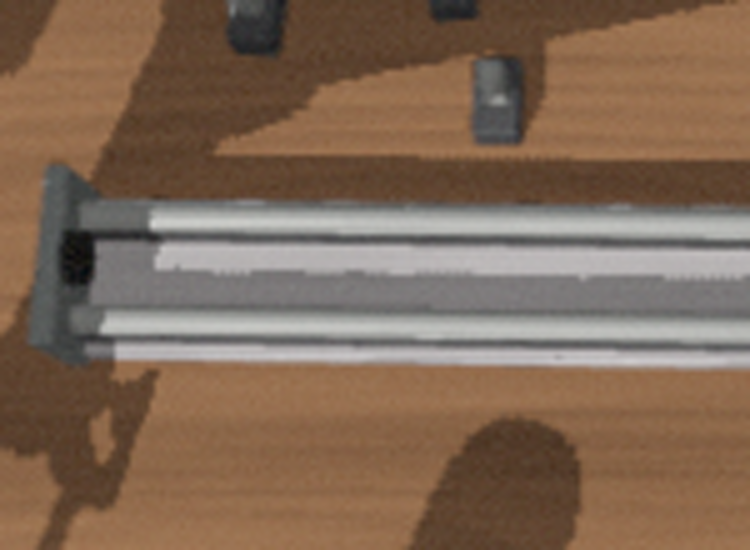

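View pics/b.png

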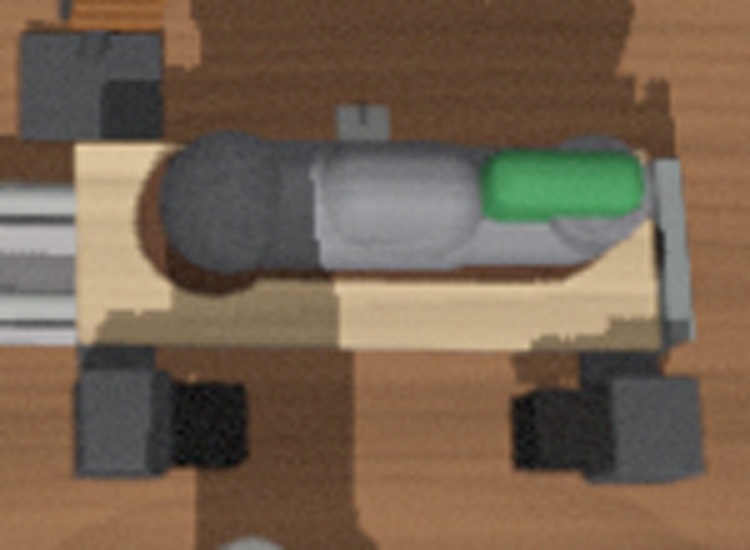

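```bash
cat > fit.py <<'E'
from h import *
from scipy.optimize import least_squares
off={'a':(120,130),'b':(275,135)}
px=lambda c,u,v:((u+.5)/5-.5+off[c][0],(v+.5)/5-.5+off[c][1])
# (pixel, x, y, z, moves)
O=[(px('a',45,165),50,420,70,0),(px('a',30,345),-50,420,70,0),(px('b',677,160),50,-420,70,0),(px('b',692,320),-50,-420,70,0),
(px('b',75,142),60,170,68,1),(px('b',75,347),-60,170,68,1),(px('b',658,350),-60,-170,68,1),
(px('b',245,383),-88,80,103,1),(px('b',245,465),-132,80,103,1)]
uv=np.array([o[0] for o in O])
def W(s,P):
    P=np.atleast_2d(np.array(P,float)); c,n=np.cos(s[2]),np.sin(s[2])
    return np.c_[s[0]+c*P[:,0]-n*P[:,1],s[1]+n*P[:,0]+c*P[:,1],P[:,2]]
p=r.camera_params('top')
def res(s): return (proj('top',W(s,[(o[1],o[2]+o[4]*(s[3]-230),o[3]) for o in O]),p)-uv).ravel()
f=least_squares(res,[575,-45,0,20],loss='soft_l1'); s=f.x
if __name__=='__main__':
    print('rail',s.round(4)); print(f.fun.reshape(-1,2).round(1) if 0 else res(s).reshape(-1,2).round(1))
    M=[]
    for c in['top','side']:
        for d in r.silhouettes('mark',c):
            if c=='top' and abs(d['location'][1]-218)<5 and d['location'][0]>140 or c=='side' and abs(d['location'][1]-180)<6:
                m=d['pixels']; v,u=np.nonzero(m); print(c,d['score'],u.min(),u.max(),v.min(),v.max(),d['location']); M.append(ray(c,(u.mean(),v.mean())))
    (o1,d1),(o2,d2)=M; t=np.linalg.lstsq(np.c_[d1,-d2],o2-o1,rcond=None)[0]
    P=(o1+d1*t[0]+o2+d2*t[1])/2; print('mark centroid',P,'gap',np.linalg.norm(o1+d1*t[0]-o2-d2*t[1]))
    c,n=np.cos(s[2]),np.sin(s[2]);d=P[:2]-s[:2];print('in rail',c*d[0]+n*d[1],-n*d[0]+c*d[1],'joint target',-n*d[0]+c*d[1]+230)
    # top-view rays at z=0..70 in rail frame
    for uvq in [(px('a',472,100)),(px('a',522,100)),px('a',498,100)]:
        for z in(0,35,70):
            P=atz('top',uvq,z,p);d=P[:2]-s[:2];print(z,(c*d[0]+n*d[1]).round(1),(-n*d[0]+c*d[1]).round(1))
E
python3 - <<'E'
import subprocess
from plant import r
r.snapshot('top');r.snapshot('side')
E
python3 fit.py
```

```text
rail [ 5.887982e+02  3.281620e+01 -1.930000e-02  2.091800e+00]
[[-0.8  2.4]
 [-0.8 -0.6]
 [ 0.8  0.8]
 [ 0.8  1.9]
 [-0.5  0. ]
 [-0.  -0.9]
 [ 0.2 -0.7]
 [-0.1 -0.2]
 [ 0.4 -0.7]]
top 0.45 214 223 142 158 [150.3, 218.2]
side 0.68 170 191 221 244 [235.2, 183.6]
mark centroid [705.57394366 187.9462907   22.09219707] gap 1.8066944222656138
in rail 113.75697576247201 157.3572049976493 joint target 387.3572049976493
0 123.7 173.8
35 111.4 169.3
70 99.2 164.8
0 123.9 141.9
35 111.6 138.4
70 99.4 135.0
0 123.8 157.2
35 111.5 153.2
70 99.3 149.3
```

```bash
python3 -m crank '{"rot":[[0,0,-1],[0,0,-1],[0,0,-1],[0,0,0],[0,0,0],[0,0,0],[0,0,0],[0,0,0],[0,0,0],[0,0,0]],"travel":[[0,0,0],[0,0,0],[0,0,0],[-0.72,-1,0],[-0.72,-1,0],[-0.72,-1,0],[-0.72,-1,0],[-0.72,-1,0],[-0.72,-1,0],[-0.72,-1,0]],"claw":[0,0,0,0,0,0,0,0,0,0]}' 20
python3 -m crank '{"rot":[[0,0,0],[0,0,0],[0,0,0],[0,0,0],[0,0,0],[0,0,0],[0,0,0],[0,0,0]],"travel":[[-0.72,-1,0],[-0.72,-1,0],[-0.72,-1,0],[-0.72,-1,0],[-0.72,-1,0],[-0.72,-1,0],[-0.72,-1,0],[0,0,0]],"claw":[0,0,0,0,0,0,0,0]}'
python3 - <<'E'
from h import *
p=r.camera_params('wrist'); im=r.snapshot('wrist'); cv2.imwrite('pics/w1.png',im)
print(np.array(p['pose']).round(2).tolist(),p['vfov'],r.state()['q'].round(2),r.state()['ee_pos'],r.state()['eef_rot'])
print(proj('wrist',[[700,188,0],[700,188,70]],p))
for d in r.silhouettes('mark','wrist'): print(d['score'],d['location'],d['pixels'].sum())
E
```

```text
time_s: 2.43
ee_pos: [327.3, 410.7, 405.0]
eef_rot: [0.0, 0.008, 1.0, 0.0]
contact_force: [0.2, -0.0, -0.1]
finger_gap: 0.1
gripper_force: 0.0
time_s: 3.1
ee_pos: [478.4, 191.3, 405.5]
eef_rot: [0.002, 0.015, 1.0, -0.002]
contact_force: [0.1, -1.3, 0.2]
finger_gap: -0.2
gripper_force: 0.0
[[0.03, 0.95, 0.3, 403.68], [1.0, -0.03, -0.01, 194.1], [-0.0, 0.3, -0.95, 373.77], [0.0, 0.0, 0.0, 1.0]] 58.91136541599046 [-0.78  0.12  0.33  1.93 -0.04  1.09  1.12] [476.5758522  194.79458635 405.18803508] [ 9.22119214e-04  1.35686947e-02  9.99907355e-01 -5.67238226e-04]
[[262.84450519 324.11221045]
 [263.18719103 366.29476564]]
0.71 [350.0, 261.3] 345
```

View pics/w1.png

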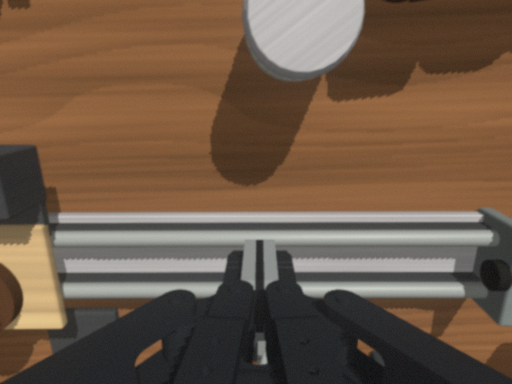

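The wrist view shows the rail and the left end plate at about (495,265), with the mark hidden behind the fingers. I'll shift outward to see it.

```bash
python3 -m crank '{"rot":[[0,0,0],[0,0,0],[0,0,0],[0,0,0],[0,0,0],[0,0,0]],"travel":[[-1,0,0],[-1,0,0],[-1,0,0],[-1,0,0],[-0.7,0,0],[0,0,0]],"claw":[0,0,0,0,0,0]}'
python3 - <<'E'
from h import *
p=r.camera_params('wrist'); im=r.snapshot('wrist')
D=r.silhouettes('mark','wrist')
for d in D: print(d['score'],d['location'],d['pixels'].sum())
import json;p={k:np.array(v).tolist() for k,v in p.items()};json.dump(p,open('w2.json','w'))
cv2.imwrite('pics/w2.png',im)
E
```

```text
time_s: 3.7
ee_pos: [617.7, 198.9, 404.2]
eef_rot: [0.001, 0.008, 1.0, -0.0]
contact_force: [0.5, -0.2, -0.6]
finger_gap: -0.1
gripper_force: 0.0
0.9 [286.8, 384.9] 1708
0.61 [227.4, 248.7] 789
```

View pics/w2.png

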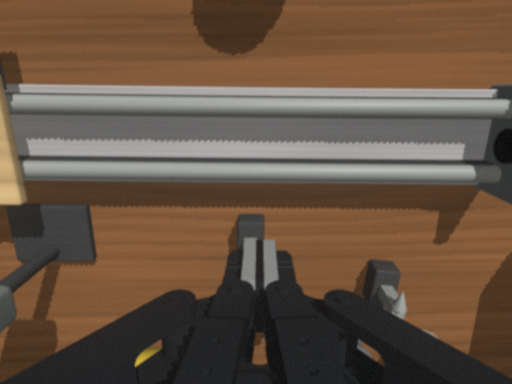

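The mark's near foot edge is at row 214, columns 237–264, partly behind the fingers. The deck's left edge is at (20,200) and the end plate at (495,135).

```bash
python3 - <<'E'
from h import *; import json
from fit import s
p=json.load(open('w2.json'));c,n=np.cos(s[2]),np.sin(s[2])
def rail(P): d=P[:2]-s[:2]; return np.array([c*d[0]+n*d[1],-n*d[0]+c*d[1]]).round(1)
for z in(0,20,35): print(z,[rail(atz('wrist',q,z,p)) for q in[(237,216),(250.5,216),(264.5,216)]])
print('deck edge',rail(atz('wrist',(23,200),68,p)),rail(atz('wrist',(10,125),68,p)))
# predicted projections of known rail features
from fit import W
print(proj('wrist',W(s,[[50,420,70],[50,412,0],[-60,-58,68],[60,-58,68]]),p).round(1), r.state()['time_s'])
print('goal TCP',W(s,[-110,2-230,0]), r.state()['ee_pos'],r.state()['eef_rot'])
E
```

```text
0 [array([ 95.1, 140.8]), array([ 95.1, 156.6]), array([ 95. , 173.1])]
20 [array([ 87.4, 142.2]), array([ 87.3, 157.2]), array([ 87.3, 172.7])]
35 [array([ 81.6, 143.3]), array([ 81.5, 157.6]), array([ 81.5, 172.5])]
deck edge [ 53.4 -55.2] [-16.1 -52.3]
[[531.9 199.1]
 [476.9 179.6]
 [ -8.5  71.7]
 [ 21.4 206.6]] 3.8
goal TCP [[ 474.4138938  -193.01616283    0.        ]] [614.74070496 199.2702128  403.92521941] [-8.19138317e-04  7.43140453e-03  9.99972050e-01  5.60918918e-05]
```

```bash
python3 -m crank '{"rot":[[0,0,0],[0,0,0],[0,0,0],[0,0,0],[0,0,0],[0,0,0],[0,0,0],[0,0,0],[0,0,0],[0,0,0]],"travel":[[0.89,-0.9,0],[0.89,-0.9,0],[0.89,-0.9,0],[0.89,-0.9,0],[0.89,-0.9,0],[0,-1,0],[0,-1,0],[0,-1,0],[0,-1,0],[0,-1,0]],"claw":[0,0,0,0,0,0,0,0,0,0]}'
python3 -m crank '{"rot":[[0,0,0],[0,0,0],[0,0,0],[0,0,0],[0,0,0],[0,0,0],[0,0,0]],"travel":[[0,-1,0],[0,-1,0],[0,-0.65,0.5],[0,0,1],[0,0,1],[0,0,0.5],[0,0,0]],"claw":[0,0,0,0,0,0,0]}'
cat > m.py <<'E'
from h import *
from fit import s
import sys
P=r.camera_params('top');c,n=np.cos(s[2]),np.sin(s[2])
def ry(Q): d=np.array(Q)[:2]-s[:2]; return np.array([c*d[0]+n*d[1],-n*d[0]+c*d[1]])
def green(im):
    h=cv2.cvtColor(im,cv2.COLOR_BGR2HSV); m=cv2.inRange(h,(45,90,40),(80,255,255)); m[:150]=0;m[210:]=0;m[:,:150]=0
    v,u=np.nonzero(m); return (u.mean(),v.mean(),len(u)) if len(u) else (np.nan,np.nan,0)
g0=green(cv2.imread('pics/top0.png')); y0=ry(atz('top',g0[:2],150,P))[1]
def joint():
    t=r.state()['time_s']; im=r.snapshot('top'); g=green(im)
    return t,(ry(atz('top',g[:2],150,P))[1]-y0+3 if g[2] else np.nan),g[2],im
if __name__=='__main__':
    k=int(sys.argv[1]) if len(sys.argv)>1 else 2
    R=[joint() for _ in range(k)]
    for q in R: print('t %.3f joint %.1f n %d'%q[:3])
    if k>1: print('v',np.polyfit([q[0] for q in R],[q[1] for q in R],1)[0].round(1))
    st=r.state(); print('tcp rail',ry(st['ee_pos']).round(1),'z',st['ee_pos'][2].round(1),'finger y - carriage mid',(ry(st['ee_pos'])[1]-(R[-1][1]-230)).round(1),'F',st['contact_force'].round(2),'t',st['time_s'])
    if len(sys.argv)>2: cv2.imwrite(sys.argv[2],R[-1][3])
E
python3 m.py 2 pics/t2.png
```

```text
time_s: 4.63
ee_pos: [475.3, -84.8, 404.7]
eef_rot: [-0.0, 0.007, 1.0, 0.001]
contact_force: [1.2, 1.0, -0.1]
finger_gap: -0.1
gripper_force: 0.0
time_s: 5.22
ee_pos: [472.7, -162.2, 310.9]
eef_rot: [-0.004, 0.007, 1.0, 0.001]
contact_force: [-0.0, 0.3, 0.1]
finger_gap: -0.0
gripper_force: 0.0
t 5.217 joint -27.4 n 46
t 5.267 joint -29.3 n 30
v -37.7
tcp rail [-110.  -198.3] z 314.5 finger y - carriage mid 61.0 F [-0.47  0.55  0.49] t 5.3167
```

View pics/t2.png

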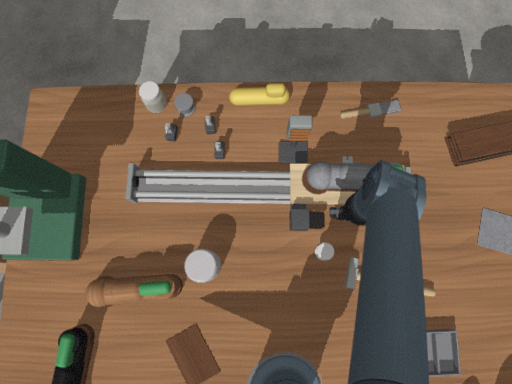

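The arm now covers the green heel, and the fingers show at about (340,212) between the pads. The deck's left edge at column 290 stays visible, so I'll track that.

```bash
python3 - <<'E'
t=open('m.py').read()
a=t.index('def green');b=t.index("if __name__")
t=t[:a]+'''def edge(im):
    S=cv2.cvtColor(im,cv2.COLOR_BGR2HSV)[...,1].astype(float); Y=[]
    for v in range(170,198):
        w=S[v,145:420]; w=np.convolve(w,[1/3]*3,'same'); k=np.nonzero((w[2:-6]>70)&(w[6:-2]>60))[0]
        if len(k):
            i=k[0]+2; u=145+i-(w[i]-70)/max(w[i]-w[i-1],1e-3); Y.append(ry(atz('top',(u,v),68,P))[1])
    return (np.median(Y)+60,len(Y),np.std(Y)) if Y else (np.nan,0,0)
def joint():
    t=r.state()['time_s']; im=r.snapshot('top'); e=edge(im)
    return t,e[0],e[1],im
'''+t[b:]
open('m.py','w').write(t)
E
python3 - <<'E'
from m import *
print(edge(cv2.imread('pics/top0.png')),edge(cv2.imread('pics/t2.png')))
E
python3 -m crank '{"rot":[[0,0,0],[0,0,0],[0,0,0],[0,0,0]],"travel":[[0,0,0.9],[0,0,0.9],[0,0,0.7],[0,0,0]],"claw":[0,0,0,0]}'
python3 m.py 2
```

```text
(np.float64(-2.6338654761427236), 28, np.float64(44.59558530867348)) (np.float64(-2.9351905168536376), 28, np.float64(45.08753043373621))
time_s: 5.65
ee_pos: [474.4, -163.1, 237.9]
eef_rot: [-0.002, 0.007, 1.0, 0.001]
contact_force: [-1.2, 0.1, 0.2]
finger_gap: 0.2
gripper_force: 0.0
t 5.650 joint -3.0 n 28
t 5.700 joint -2.6 n 28
v 6.8
tcp rail [-108.9 -199.3] z 240.9 finger y - carriage mid 33.3 F [0.42 0.22 0.94] t 5.75
```

```bash
python3 -m crank '{"rot":[[0,0,0],[0,0,0],[0,0,0],[0,0,0],[0,0,0],[0,0,0],[0,0,0],[0,0,0],[0,0,0],[0,0,0]],"travel":[[0,0.28,0],[0,0.28,0],[0,0.28,0],[0,0.28,0],[0,0.28,0],[0,0.28,0],[0,0.28,0],[0,0.28,0],[0,0.28,0],[0,0.28,0]],"claw":[0,0,0,0,0,0,0,0,0,0]}' && python3 -m crank '{"rot":[[0,0,0],[0,0,0]],"travel":[[0,0.28,0],[0,0.28,0]],"claw":[0,0]}' && python3 m.py 2
```

```text
time_s: 6.58
ee_pos: [477.1, -80.2, 239.8]
eef_rot: [0.0, 0.009, 1.0, -0.0]
contact_force: [0.6, -1.8, 0.8]
finger_gap: -0.1
gripper_force: 0.7
time_s: 6.75
ee_pos: [476.8, -62.7, 239.3]
eef_rot: [-0.001, 0.008, 1.0, 0.0]
contact_force: [-0.5, -0.0, 0.7]
finger_gap: 0.1
gripper_force: 0.0
t 6.750 joint 60.3 n 28
t 6.800 joint 70.1 n 28
v 196.2
tcp rail [-110.2  -96.4] z 239.1 finger y - carriage mid 63.5 F [-0.27  0.38 -0.3 ] t 6.85
```

```bash
python3 -m crank '{"rot":[[0,0,0],[0,0,0],[0,0,0],[0,0,0],[0,0,0],[0,0,0]],"travel":[[0,0.24,0],[0,0.24,0],[0,0.24,0],[0,0.24,0],[0,0.24,0],[0,0.24,0]],"claw":[0,0,0,0,0,0]}' && python3 m.py 3
```

```text
time_s: 7.35
ee_pos: [477.8, -19.9, 239.7]
eef_rot: [-0.0, 0.008, 1.0, 0.0]
contact_force: [0.1, -0.2, 0.7]
finger_gap: 0.2
gripper_force: 0.0
t 7.350 joint 171.0 n 28
t 7.400 joint 179.9 n 28
t 7.450 joint 188.6 n 28
v 176.9
tcp rail [-109.8  -54.8] z 239.7 finger y - carriage mid -13.5 F [ 0.45  0.4  -0.38] t 7.5
```

```bash
python3 -m crank '{"rot":[[0,0,0],[0,0,0],[0,0,0],[0,0,0],[0,0,0],[0,0,0],[0,0,0],[0,0,0],[0,0,0],[0,0,0]],"travel":[[0,0.38,0],[0,0.38,0],[0,0.38,0],[0,0.267,0],[0,0.267,0],[0,0.267,0],[0,0.267,0],[0,0.267,0],[0,0.267,0],[0,0.267,0]],"claw":[0,0,0,0,0,0,0,0,0,0]}' && python3 -m crank '{"rot":[[0,0,0],[0,0,0],[0,0,0],[0,0,0],[0,0,0]],"travel":[[0,0.267,0],[0,0.267,0],[0,0.267,0],[0,0.267,0],[0,0.267,0]],"claw":[0,0,0,0,0]}' && python3 m.py 2
```

```text
time_s: 8.33
ee_pos: [479.5, 70.5, 239.7]
eef_rot: [0.0, 0.008, 1.0, 0.0]
contact_force: [0.1, 1.3, -2.0]
finger_gap: -0.0
gripper_force: 0.5
time_s: 8.75
ee_pos: [480.0, 110.2, 239.7]
eef_rot: [-0.0, 0.008, 1.0, -0.0]
contact_force: [0.5, 0.0, 0.3]
finger_gap: 0.1
gripper_force: 0.0
t 8.750 joint 363.3 n 28
t 8.800 joint 364.9 n 28
v 32.1
tcp rail [-110.3   76.2] z 239.6 finger y - carriage mid -58.6 F [ 0.49  0.29 -0.46] t 8.85
```

```bash
python3 -m crank '{"rot":[[0,0,0],[0,0,0],[0,0,0],[0,0,0]],"travel":[[0,0.12,0],[0,0.1,0],[0,0.08,0],[0,0.08,0]],"claw":[0,0,0,0]}' && python3 m.py 2
```

```text
time_s: 9.18
ee_pos: [480.2, 120.7, 239.6]
eef_rot: [-0.0, 0.009, 1.0, -0.0]
contact_force: [0.2, -0.3, -0.3]
finger_gap: 0.1
gripper_force: 0.0
t 9.183 joint 373.6 n 28
t 9.233 joint 374.6 n 28
v 18.5
tcp rail [-110.3   86.2] z 239.6 finger y - carriage mid -58.3 F [-0.42 -0.38 -0.33] t 9.2833
```

```bash
python3 -m crank '{"rot":[[0,0,0],[0,0,0],[0,0,0],[0,0,0],[0,0,0],[0,0,0],[0,0,0],[0,0,0],[0,0,0],[0,0,0]],"travel":[[0,0.3,0],[0,0.5,0],[0,0.5,0],[0,0.3,0],[0,0,0],[0,0,0],[0,0,0],[0,0,0],[0,0,0],[0,0,0]],"claw":[0,0,0,0,0,0,0,0,0,0]}' && python3 m.py 3 pics/t3.png
python3 - <<'E'
import cv2
im=cv2.imread('pics/t3.png')[120:240,130:290];cv2.imwrite('pics/t3c.png',cv2.resize(im,None,fx=5,fy=5,interpolation=cv2.INTER_CUBIC))
E
```

```text
time_s: 10.12
ee_pos: [481.1, 168.1, 239.7]
eef_rot: [-0.0, 0.009, 1.0, -0.0]
contact_force: [-0.5, 0.1, 0.2]
finger_gap: -0.6
gripper_force: 0.0
t 10.117 joint 379.3 n 28
t 10.167 joint 379.4 n 28
t 10.217 joint 379.5 n 28
v 2.0
tcp rail [-110.3  133.7] z 239.7 finger y - carriage mid -15.8 F [-0.21 -0.55  0.37] t 10.2667
```

View pics/t3c.png

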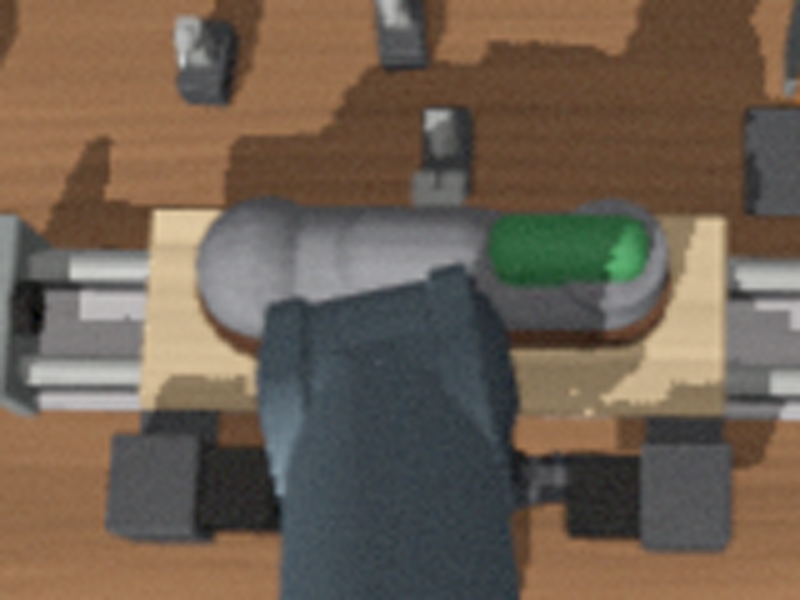

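The carriage is nearly at rest, with its pointer at crop column 438 and the mark at columns 421–472. I'll compute the offset between them.

```bash
python3 - <<'E'
from m import *
f=lambda u,v:((u+.5)/5-.5+130,(v+.5)/5-.5+120)
for n,q,z in[('ptr L',f(412,190),68),('ptr R',f(465,190),68),('deckL',f(152,212),68),('deckR',f(726,218),68),('mark R base',f(472,150),0),('markL top',f(421,120),70)]: print(n,ry(atz('top',q,z,P)).round(1))
R=[joint() for _ in range(2)]; print([x[1].round(1) for x in R])
E
```

```text
ptr L [ 74.9 170. ]
ptr R [ 75.1 138.6]
deckL [ 60.3 324.5]
deckR [ 59.  -15.8]
mark R base [123.9 141.9]
markL top [118.1 166. ]
[np.float64(379.5), np.float64(379.4)]
```

The pointer is at 154 mm and the mark at about 157 mm, so it is within tolerance and at rest. The fingers are free of both pads, so I'll lift straight out.

```bash
python3 -m crank '{"rot":[[0,0,0],[0,0,0],[0,0,0],[0,0,0],[0,0,0],[0,0,0],[0,0,0],[0,0,0],[0,0,0],[0,0,0]],"travel":[[0,0,-0.5],[0,0,-1],[0,0,-1],[0,0,-1],[0,0,-1],[0,0,-0.5],[0,0,0],[0,0,0],[0,0,0],[0,0,0]],"claw":[0,0,0,0,0,0,0,0,0,0]}' && python3 -m crank '{"rot":[[0,0,0],[0,0,0],[0,0,0],[0,0,0],[0,0,0],[0,0,0]],"travel":[[0,0,0],[0,0,0],[0,0,0],[0,0,0],[0,0,0],[0,0,0]],"claw":[0,0,0,0,0,0]}' && python3 m.py 3 && python3 -c "
from plant import r
print(r.job_done())"
```

```text
time_s: 11.2
ee_pos: [480.3, 168.7, 387.8]
eef_rot: [-0.002, 0.008, 1.0, -0.001]
contact_force: [0.3, -0.6, -0.1]
finger_gap: 0.2
gripper_force: 0.0
time_s: 11.7
ee_pos: [481.1, 168.9, 389.6]
eef_rot: [-0.0, 0.009, 1.0, -0.0]
contact_force: [-0.7, 0.4, 0.6]
finger_gap: -0.1
gripper_force: 0.0
t 11.700 joint 179.0 n 28
t 11.750 joint 179.1 n 28
t 11.800 joint 179.6 n 28
v 6.0
tcp rail [-110.3  134. ] z 389.7 finger y - carriage mid 184.4 F [-0.17  0.1   0.19] t 11.85
the job is handed in; nothing more can be done
None
```

I handed the job in at 11.85 s. The carriage ran past the lamp at about 0.18 m/s and stopped with its pointer about 3 mm short of the mark by camera; my check after lifting the fingers clear gave a wrong-looking position (179 mm instead of 379), probably because the raised arm hid the deck edge, and no verdict was returned.

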